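# Free the gauge slider and push it to the pinned stop

### The job

Set the bench gauge for the next gear: press down the ribbed pad in the middle of the slider to free its brake and, keeping it pressed, push the slider along the bars until it is right up against the stop that carries the round-headed pin. Then let the pad come up so the brake holds the slider there. Use the fingertips only: never force the slider along with the pad up, and leave the other things on the bench where they are.

Things in the scene. Friction and masses are not known exactly. Their poses are not given: they have to be found in the camera images.
- gauge: Bench gauge fixed to the bench: two parallel steel bars, 16 mm square and 460 mm long, tops 46 mm above the bench, their centre lines 30 mm either side of the middle, on two feet at the ends. Origin at bench level under the middle; its y axis runs along the bars (the way the slider travels), x across them, z up.
- jaw (a joint): Position of the slider along the gauge's y axis in m, 0 at the middle of the bars, growing towards +y. While the pad is up the brake holds the slider with roughly 10 N; with the pad down it takes about 2 N to slide. A fingertip pressing on the pad drags the slider along by its grip on the rubber, or else bears on the slider's end lip.
- jaw_mid (a point): Middle of the slider, 67 mm above the bench. The slider is a dark steel saddle astride both bars, 96 mm across them and 90 mm along them (end faces 45 mm either side of this point). A raised lip 10 mm thick, top 75 mm above the bench, crosses each end; between them is a pocket 70 mm long, open at the sides, holding the pad. A small blade reaches 34 mm further out on the +x side.
- pad (a joint): How far the brake pad is pressed down, in m: about 0 up (brake on), 0.006 fully down. It starts to move at about 14 N (the brake is then free) and is fully down at about 16 N; it springs back up when let go.
- pad_top (a point): Centre of the top of the ribbed black rubber pad, 46 mm across the bars and 56 mm along them, 67 mm above the bench when up and 61 mm when fully down; it lies in the middle of the slider, 8 mm below the tops of the lips.
- pinned_stop: The stop to go to: fixed aluminium block, 96 mm across the bars, 24 mm along them, top 75 mm above the bench, with an upright pin on its middle whose round flat head is 28 mm wide, top 108 mm up. Origin at bench level under its middle, y along the bars. It may stand towards either end; the slider meets it when jaw_mid is 57 mm from its middle along the bars.
- plain_stop: The other stop, an equal block without a pin, towards the other end of the bars. Origin at bench level under its middle.
- ring_gear: Loose toothed steel ring, 112 mm across, 18 mm high, lying flat beyond the gauge; leave alone. Origin under its centre.
- wire_spool: Loose spool of copper wire with black flanges, 60 mm across, 70 mm high, standing; leave alone. Origin under its centre.
- small_calliper: Loose flat hand calliper, 170 mm long, 8 mm high, lying on the robot's side of the gauge; leave alone. Origin under the middle of its beam, y along it.
- grease_jar: Loose small jar, 48 mm across, 60 mm high, standing on the robot's side of the gauge; leave alone. Origin under its centre.

How it is judged:
By the outcome, as a careful person would: the job done as asked, in the order asked, and still so for the second after the job is handed in, with the robot touching nothing.
It also fails if it takes over 38 s, if anything falls off the work surface, if the arm or the gripper's body presses on something with over 40 N, if the wrist force passes 120 N, or if a joint passes its speed limit or range.

### The arm

A 6-joint arm with a two-finger parallel gripper is mounted at the origin on the work surface. World frame = base frame: x ahead of the robot, y to its left, z up, the work surface at z = 0. Lengths are in mm, angles in degrees, forces in N, time in s.
With the tool pointing down it reaches from about 350 to 850 mm from the base axis. Payload 8.1 kg.
Tool frame: the origin (TCP) lies between the finger pads; the fingertips stand 11 mm ahead of it and the grasp point (between the pads) lies 8 mm behind it; z points along the fingers, y is the line along which they close (so a half turn about z gives the same grasp; the last joint's range is limited). The gripper opens to 85 mm and grips with 20 to 120 N. Pads are 22 mm wide; open, the fingers measure 114 mm over their backs; the gripper's body (76 mm by 85 mm) begins 54 mm behind the grasp point. The pads swing forward as they close: fully open they stand 13 mm farther back than shut.
Start: joints at [-74.106, 7.471, 85.268, -0, 87.261, -4.893], TCP at [212.956, -560.941, 242.292] pointing down, gripper open.
Joint ranges: [-169.43, 169.43], [-51.17, 129.36], [1.28, 143.12], [-76.62, 256.62], [0, 156.53], [-152.29, 152.29]. Speed limits (degrees/s): [136.94, 136.94, 159.86, 180, 180, 180].

### API

Orientations are given as [roll, pitch, yaw] about the fixed x, y, z axes, in that order (R = Rz(yaw) Ry(pitch) Rx(roll)).
In Python, from bench import r, snapshot, get_calibration gives the robot as it stands.
- The arm moves only by the tool step_arm, never from a script. Its argument "rows" is a list of rows, each a list of 2 entries, a list of its own where there are three numbers: the shift along the tool's x, y, z in mm, then the turn about the tool's z in degrees. In form: [[[tx, ty, tz], yaw], ...]. A call has 1 to 12 rows; each row is the pose to reach, as a shift and turn from the pose commanded when the call began, along the tool's axes at that moment; what a row does not reach only later rows make up. A row lasts 1/10 s, in which the tool goes at most 50 mm and 8.59 degrees, less where a joint would pass 70% of its speed; a pose out of reach is approached as far as the arm can. A call with a gripper value outside its range is refused whole. "fingers" is the opening, from 0 (shut) to 1 (fully open), set as the call begins (left out, the last holds). The fingers move at their own pace and stop on an object; "squeeze" is the grip in N (left out, the last holds). Time passes only in rows, so rows that repeat a pose let the fingers close. It gives the time, the measured TCP pose, the force, the opening and the grip force at its end, in the units of the state.
- r.sense(): the state, without advancing time (a new reading comes with each control period).
- snapshot(name): name is "side" or "top" or "wrist"; returns the picture (480x640x3 uint8, blue, green, red); there is no depth.
- get_calibration(name): a dict with "fovy" (degrees; the focal length in pixels is half the picture's height over the tangent of half this angle, whatever the lens; pixels are square), "cx", "cy" (the principal point, pixels), "dist" ([k1, k2, p1, p2, k3] as OpenCV has them; the pictures are not rectified), "eye" and "orientation" of the camera in the world. Camera axes: x right, y up, looking along -z (the intrinsics and any distortion apply to the point x, -y, -z); pixel columns grow to the right and rows downward; lengths in mm; the calibration is good to about 2 mm. A picture is of the moment at which its call begins: read the wrist's pose just before it. get_calibration takes no time and is no camera call; for the wrist camera it gives the pose at the moment of the call.
- r.hand_in(): hands the job in; it is judged then, once.
The state is a dict: "time": time; "joint_pos": joint angles; "qd": joint speeds; "joint_efforts": joint torques, N m; "tool_pos": TCP position; "tcp_rot": TCP orientation; "ft_force": force on the tool from outside, world axes, zero at the start; "wrist_torque": the same for the moment, N m; "finger_gap": finger opening in mm; "grip_force": force on a finger pad.
Only numpy, scipy, OpenCV 4.12 (cv2) and the standard library are available. Lean on these libraries where they do the work, as an engineer would, in place of code of your own. Each camera call takes 0.05 s, during which the arm holds its last target. There are 200 camera calls.

## Working session

There is one attempt and no reset: what is moved stays moved. The work goes in short steps, Python scripts to look and compute and a tool call to move; the robot and the scene stay as the last step left them, time stands still between calls to the robot, and variables do not carry over. Pictures are saved under pics/ and viewed, at most 10 in all, crops included, and the job is handed in when it is done.

Besides the shell and the picture viewer there is one more tool, called after "Emit:" as name(argument=value, ...) on one line, values as JSON. step_arm: Moves the arm, as the interface text tells. Its arguments: {"type":"object","properties":{"rows":{"type":"array"},"fingers":{"type":"number"},"squeeze":{"type":"number"}},"required":["rows"]}

```bash
mkdir -p pics
python3 - <<'E'
from bench import r,snapshot,get_calibration
import cv2
for n in("top","side"):
    cv2.imwrite(f"pics/{n}0.png",snapshot(n));print(n,get_calibration(n))
s=r.sense();print(s["tool_pos"],s["tcp_rot"],s["time"],s["ft_force"])
E
```

```text
top {'fovy': 57.799229572641224, 'cx': 325.12722507549375, 'cy': 243.2084006251781, 'dist': array([-0.01144003,  0.        ,  0.        ,  0.        ,  0.        ]), 'eye': array([510.09759645,  19.00282458, 721.37695501]), 'orientation': array([  4.94244693,   0.94438088, -90.02830593])}
side {'fovy': 42.897469210976375, 'cx': 333.7661629286142, 'cy': 250.85242103963557, 'dist': array([0.01508375, 0.        , 0.        , 0.        , 0.        ]), 'eye': array([469.21459358, 798.65457641, 497.06382859]), 'orientation': array([  61.093613 ,   -0.2837392, -171.9286772])}
[ 212.8111709  -560.45772895  241.3307082 ] [-1.79901585e+02 -9.55037347e-03  2.07851193e+01] 0.1 [ 0.35778176 -0.72291277 -0.5008343 ]
```

View pics/top0.png

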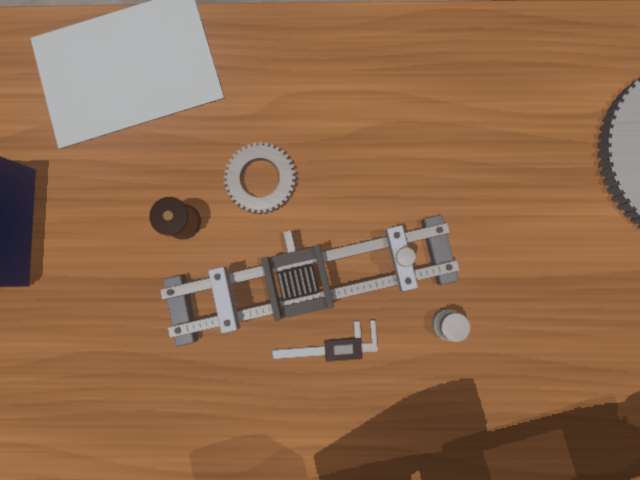

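View pics/side0.png

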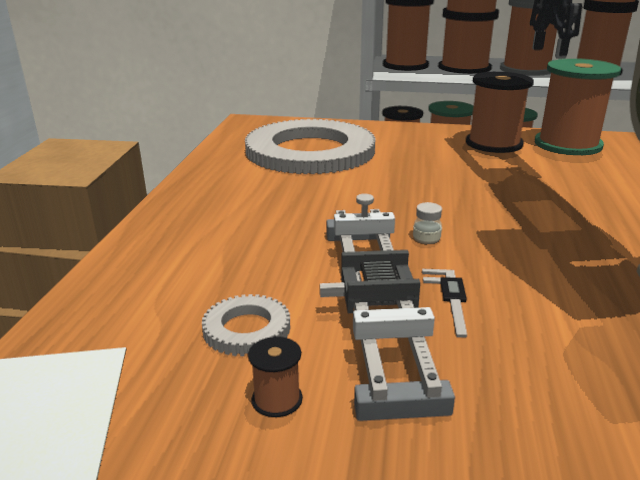

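The top view shows the slider pad at about (298,282), the pinned stop at (402,258) with its pin head at (406,256), and the plain stop at (223,300). The bars run from (167,312) to (453,248). The side view confirms the pin is at the far (-y) end.

```bash
cat > h.py <<'E'
from bench import r,snapshot,get_calibration
import cv2,numpy as np
from scipy.spatial.transform import Rotation as R
def cast(c,px,z):
    f=240/np.tan(np.radians(c["fovy"]/2));K=np.array([[f,0,c["cx"]],[0,f,c["cy"]],[0,0,1]])
    u=cv2.undistortPoints(np.array([[px]],float),K,np.array(c["dist"]))[0,0]
    d=R.from_euler("xyz",c["orientation"],degrees=True).apply([u[0],-u[1],-1])
    e=np.array(c["eye"]);return e+d*(z-e[2])/d[2]
E
python3 - <<'E'
from h import *
c=get_calibration("top")
for n,p,z in [("bar1L",(170,292),46),("bar1R",(440,230),46),("bar2L",(178,330),46),("bar2R",(449,267),46),("pad",(298,282),67),("lipL",(272,288),75),("lipR",(324,277),75),("stopscrA",(397,235),75),("stopscrB",(408,281),75),("pinhead",(406,256),108),("plA",(217,277),75),("plB",(229,323),75)]:
    print(n,cast(c,p,z).round(1))
I=snapshot("top")[200:360,150:470];cv2.imwrite("pics/crop.png",cv2.resize(I,None,fx=2.5,fy=2.5,interpolation=cv2.INTER_CUBIC))
c=get_calibration("wrist");print(c)
E
```

```text
bar1L [492.8 271.6  46. ]
bar1R [ 588.8 -148.9   46. ]
bar2L [434.4 257.4  46. ]
bar2R [ 531.2 -161.4   46. ]
pad [508.3  70.5  67. ]
lipL [499.5 108.4  75. ]
lipR [515.7  31.3  75. ]
stopscrA [578.1 -77.6  75. ]
stopscrB [509.7 -92.8  75. ]
pinhead [544.8 -84.9 108. ]
plA [515.8 190.8  75. ]
plB [448.1 171.6  75. ]
{'fovy': 65.76360056606312, 'cx': 324.8171428330832, 'cy': 238.026155379355, 'dist': array([-0.02817597,  0.        ,  0.        ,  0.        ,  0.        ]), 'eye': array([ 275.96273648, -535.96457366,  371.94846512]), 'orientation': array([-15.73493221,   0.14240624, -69.26217248])}
```

View pics/crop.png

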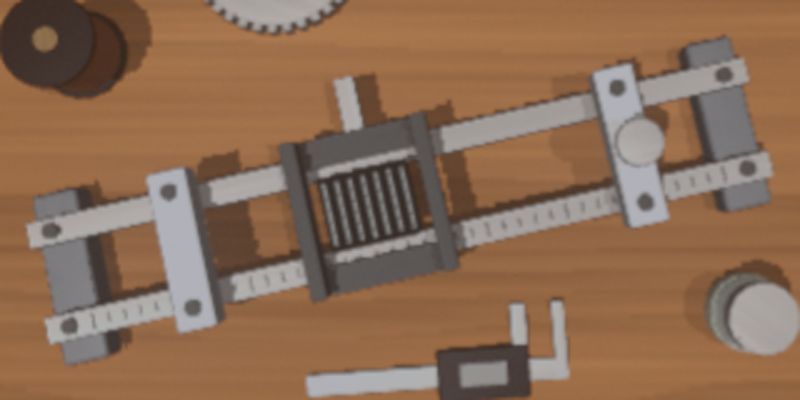

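Emit:
step_arm(rows=[[[40,-39,0],1],[[80,-78,0],2],[[120,-116,0],3],[[160,-155,0],4],[[200,-194,0],5],[[240,-233,0],6],[[280,-272,0],7],[[320,-310,0],7.8],[[360,-349,0],7.8],[[400,-388,0],7.8],[[440,-427,0],7.8],[[480,-466,0],7.8]], fingers=0)

```text
time: 1.35
tool_pos: [467.6, -15.4, 242.3]
tcp_rot: [180.0, -0.0, 13.0]
ft_force: [1.1, -0.9, 1.1]
finger_gap: -0.1
grip_force: 0.0
```

Emit:
step_arm(rows=[[[0,0,0],0],[[0,0,0],0],[[0,0,0],0]])

```text
time: 1.65
tool_pos: [466.8, -18.1, 242.0]
tcp_rot: [180.0, 0.0, 13.0]
ft_force: [-0.4, -0.5, 0.9]
finger_gap: -0.1
grip_force: 0.0
```

Emit:
step_arm(rows=[[[20,-26,0],0],[[40,-52,0],0],[[60,-77,10],0],[[60,-77,40],0],[[60,-77,70],0],[[60,-77,100],0],[[60,-77,130],0],[[60,-77,130],0],[[60,-77,130],0]])

```text
time: 2.55
tool_pos: [508.1, 69.7, 112.5]
tcp_rot: [-180.0, 0.1, 12.9]
ft_force: [0.3, -0.5, -0.0]
finger_gap: -0.4
grip_force: 0.0
```

Run:
```python
from h import *
s=r.sense();print(s["tool_pos"],s["ft_force"]);a=snapshot("side");w=snapshot("wrist")
a=cv2.resize(a[180:340,270:470],None,fx=2,fy=2)
cv2.imwrite("pics/m1.png",np.hstack([cv2.resize(w,(427,320)),a[:, :370]]))
```

```text
[508.06328705  69.68645954 112.5262787 ] [ 0.31494698 -0.46093097 -0.03913311]
```

View pics/m1.png

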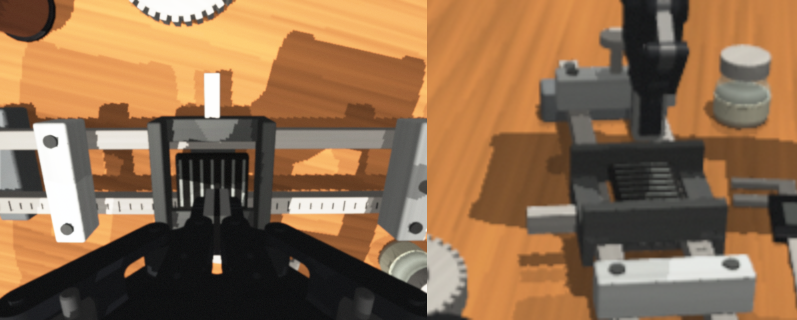

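The wrist view shows the closed fingertips centred over the ribbed pad, between the lips. The pinned stop is at the right edge of the picture.

Emit:
step_arm(rows=[[[0,0,12],0],[[0,0,24],0],[[0,0,30],0],[[0,0,33],0],[[0,0,35],0],[[0,0,37],0],[[0,0,37],0],[[0,0,37],0]])

```text
time: 3.45
tool_pos: [507.8, 71.0, 76.3]
tcp_rot: [-180.0, 0.1, 13.0]
ft_force: [-8.9, -0.9, 14.4]
finger_gap: 0.2
grip_force: 7.1
```

Emit:
step_arm(rows=[[[0,0,1.5],0],[[0,0,3],0],[[0,0,4.5],0],[[0,0,4.5],0],[[0,0,4.5],0]])

```text
time: 3.95
tool_pos: [507.9, 71.0, 72.0]
tcp_rot: [180.0, 0.1, 13.0]
ft_force: [-10.3, -1.2, 15.6]
finger_gap: -0.1
grip_force: 8.0
```

Emit:
step_arm(rows=[[[-0.5,0,0.5],0],[[-1,0,1],0],[[-1,0,1.5],0],[[-1,0,1.5],0]])

```text
time: 4.35
tool_pos: [508.0, 70.8, 71.9]
tcp_rot: [180.0, -0.0, 13.0]
ft_force: [-11.6, -1.4, 24.1]
finger_gap: -0.1
grip_force: 11.8
```

Emit:
step_arm(rows=[[[0,1,0],0],[[0,3,0],0],[[0,6,0],0],[[0,10,0],0],[[0,14,0],0],[[0,18,0],0],[[0,22,0],0],[[0,26,0],0],[[0,30,0],0],[[0,33,0],0],[[0,35,0],0],[[0,35,0],0]])

```text
time: 5.55
tool_pos: [516.0, 36.1, 71.9]
tcp_rot: [179.9, -0.0, 13.0]
ft_force: [-11.8, -3.4, 22.5]
finger_gap: 0.3
grip_force: 11.4
```

Run:
```python
from h import *
s=r.sense();print(s["tool_pos"],s["ft_force"]);a=snapshot("side")
cv2.imwrite("pics/m2.png",cv2.resize(a[180:340,270:470],None,fx=2.5,fy=2.5))
```

```text
[516.00270187  36.10506958  71.89848135] [-11.8438504   -3.37237466  22.5408946 ]
```

View pics/m2.png

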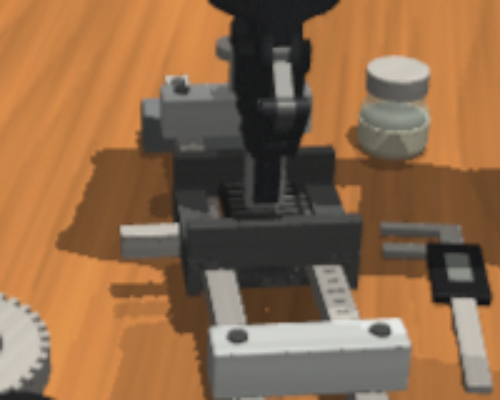

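The slider is moving with the fingertips, and the pad is down. I'll carry on.

Emit:
step_arm(rows=[[[0,2,0],0],[[0,6,0],0],[[0,11,0],0],[[0,16,0],0],[[0,22,0],0],[[0,28,0],0],[[0,34,0],0],[[0,40,0],0],[[0,46,0],0],[[0,51,0],0],[[0,55,0],0],[[0,57,0],0]])

```text
time: 6.8
tool_pos: [528.8, -19.7, 71.9]
tcp_rot: [179.9, -0.0, 13.0]
ft_force: [-11.5, -1.9, 22.8]
finger_gap: 0.2
grip_force: 11.0
```

Emit:
step_arm(rows=[[[0,1,0],0],[[0,2,0],0],[[0,3,0],0],[[0,4,0],0],[[0,4,0],0],[[0,4,0],0]])

```text
time: 7.4
tool_pos: [529.7, -23.4, 71.9]
tcp_rot: [179.9, -0.0, 13.0]
ft_force: [-9.7, -2.3, 22.1]
finger_gap: -0.0
grip_force: 10.9
```

Emit:
step_arm(rows=[[[0,1,0],0],[[0,2,0],0],[[0,3,0],0],[[0,4,0],0],[[0,4,0],0],[[0,4,0],0]])

```text
time: 8.0
tool_pos: [530.6, -27.3, 71.9]
tcp_rot: [179.9, -0.0, 13.0]
ft_force: [-9.4, -1.7, 21.7]
finger_gap: 0.0
grip_force: 10.8
```

Emit:
step_arm(rows=[[[0,0.5,0],0],[[0,1,0],0],[[0,1.5,0],0],[[0,2,0],0],[[0,2,0],0],[[0,2,0],0]])

```text
time: 8.6
tool_pos: [531.0, -29.2, 71.9]
tcp_rot: [179.9, -0.0, 13.0]
ft_force: [-10.5, -1.7, 22.0]
finger_gap: -0.0
grip_force: 10.9
```

Emit:
step_arm(rows=[[[0,0.5,0],0],[[0,1,0],0],[[0,1.5,0],0],[[0,2,0],0],[[0,2,0],0],[[0,2,0],0]])

```text
time: 9.2
tool_pos: [531.2, -30.0, 71.9]
tcp_rot: [-180.0, -0.0, 13.0]
ft_force: [-12.4, 4.1, 23.6]
finger_gap: 0.0
grip_force: 11.9
```

Run:
```python
from h import *
a=snapshot("top");w=snapshot("wrist")
a=cv2.resize(a[200:320,280:440],(427,320),interpolation=cv2.INTER_CUBIC)
cv2.imwrite("pics/m3.png",np.hstack([a,cv2.resize(w[60:400,200:600],(370,315)).copy() if 0 else cv2.resize(w[60:400,247:640],(370,320))]))
```

```text
(no output)
```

View pics/m3.png

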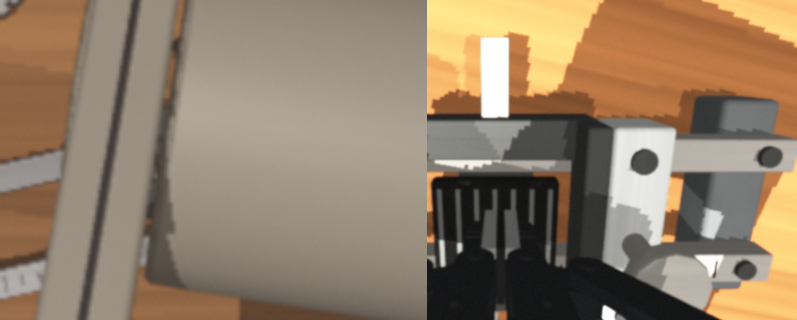

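The wrist view shows the slider's end face against the pinned block with no gap. The last 1.2 mm of commanded travel became about 6 N of contact force. I'll relax slightly, then lift straight up.

Emit:
step_arm(rows=[[[0,-0.5,0],0],[[0,-0.5,0],0],[[0,-0.5,-2],0],[[0,-0.5,-4],0],[[0,-0.5,-6],0],[[0,-0.5,-8],0],[[0,-0.5,-12],0],[[0,-0.5,-20],0],[[0,-0.5,-35],0],[[0,-0.5,-55],0],[[0,-0.5,-80],0],[[0,-0.5,-110],0]])

```text
time: 10.5
tool_pos: [530.2, -30.0, 180.5]
tcp_rot: [-180.0, 0.0, 13.0]
ft_force: [0.9, 0.2, -0.7]
finger_gap: -0.0
grip_force: 0.0
```

Emit:
step_arm(rows=[[[0,-20,-20],0],[[-20,-50,-20],0],[[-40,-85,-20],0],[[-60,-120,-20],0],[[-80,-150,-20],0],[[-90,-165,-20],0],[[-90,-165,-20],0],[[-90,-165,-20],0]])

```text
time: 11.3
tool_pos: [406.4, 110.5, 200.4]
tcp_rot: [180.0, -0.1, 13.0]
ft_force: [-0.0, -0.3, 0.4]
finger_gap: 0.1
grip_force: 0.0
```

Run:
```python
from h import *
s=r.sense();print(s["tool_pos"],s["ft_force"],s["time"]);a=snapshot("top");b=snapshot("side")
cv2.imwrite("pics/m4.png",np.hstack([cv2.resize(a[190:360,250:480],(430,318),interpolation=cv2.INTER_CUBIC),cv2.resize(b[170:330,300:485],(368,318),interpolation=cv2.INTER_CUBIC)]))
```

```text
[406.42733405 110.53136641 200.3654885 ] [-0.03588981 -0.32371182  0.41376855] 11.3
```

View pics/m4.png

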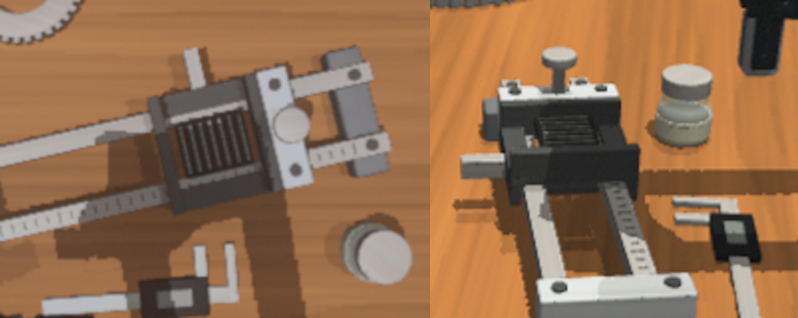

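The slider sits flush against the pinned stop with the pad up. The calliper and jar are where they were, and the robot is clear.

```bash
python3 -c "
from bench import r;print(r.hand_in())"
```

```text
the job is handed in; nothing more can be done
None
```

The slider is up against the pinned stop with the pad released so the brake holds it, nothing else on the bench looks disturbed, and I handed the job in at about 11.4 s (the hand-in gave no verdict).

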